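Trip-box test before the disc sander is used

ROBOT

A 6-joint arm with a two-finger parallel gripper is mounted at the origin on the work surface. World frame = base frame: x ahead of the robot, y to its left, z up, the work surface at z = 0. Lengths are in m, angles in rad, forces in N, time in s.
With the tool pointing down it reaches from about 0.25 to 0.725 m from the base axis. Payload 4 kg.
Tool frame: the origin (TCP) lies at the very end of the fingers, on their centre line; the grasp point (between the pads) lies 19 mm behind it; z points along the fingers, y is the line along which they close (so a half turn about z gives the same grasp; the last joint's range is limited). The gripper opens to 85 mm and grips with 20 to 120 N. Pads are 22 mm wide; open, the fingers measure 114 mm over their backs; the gripper's body (76 mm by 85 mm) begins 54 mm behind the grasp point. The pads swing forward as they close: fully open they stand 13 mm farther back than shut.
Start: joints at [-1.314, 0.241, 0.005, 1.335, 0, 1.571], TCP at [0.127, -0.484, 0.2] pointing down, gripper open.
Joint ranges: [-2.72, 2.72], [-1.05, 1.87], [-1.09, 1.28], [-1.99, 2.15], [-1.42, 1.44], [-3.14, 3.14]. Speed limits (rad/s): [2.79, 2.79, 3.14, 3.14, 3.14, 3.14].

INTERFACE

Orientations are given as a unit quaternion [x, y, z, w].
In Python, from workcell import monitor, viewer, job gives the robot as it stands.
- The arm moves only by the tool arm_command, never from a script. Its argument "increments" is a list of rows, each an object of numbers: "dx", "dy", "dz": the shift along the tool's x, y, z in cm; "wx", "wy", "wz": the turn, a rotation vector about the tool's x, y, z in rad; "grip": the finger opening in cm, from 0 to 8.54. In form: [{"dx": .., "dy": .., "dz": .., "wx": .., "wy": .., "wz": .., "grip": ..}, ...]. A call has 1 to 10 rows; each row is the pose to reach, as a shift and turn from the pose commanded when the call began, along the tool's axes at that moment; what a row does not reach only later rows make up. A row lasts 1/10 s, in which the tool goes at most 50 mm and 8.59 degrees, less where a joint would pass 70% of its speed; a pose out of reach is approached as far as the arm can. A call with a gripper value outside its range is refused whole. The fingers move at their own pace and stop on an object; the grip force is fixed at half the most. Time passes only in rows, so rows that repeat a pose let the fingers close. It gives the time, the measured TCP pose, the force, the opening and the grip force at its end, in the units of the state.
- monitor.get_obs(): the state, without advancing time (a new reading comes with each control period).
- viewer.camera(name): name is "scene" or "top" or "wrist"; returns (picture, depth): 400x640x3 uint8, red, green, blue; 400x640 float32, m along the optical axis (not along the pixel's ray), 0 where there is no reading.
- viewer.get_calibration(name): a dict with "fovy" (degrees; the focal length in pixels is half the picture's height over the tangent of half this angle, whatever the lens; pixels are square), "cx", "cy" (the principal point, pixels), "view" (4x4, takes a point from world to camera coordinates). Camera axes: x right, y up, looking along -z (the intrinsics and any distortion apply to the point x, -y, -z); pixel columns grow to the right and rows downward; lengths in m; the calibration is good to about 2 mm. A picture is of the moment at which its call begins: read the wrist's pose just before it. get_calibration takes no time and is no camera call; for the wrist camera it gives the pose at the moment of the call.
- job.job_done(): hands the job in; it is judged then, once.
The state is a dict: "clock": time; "joint_pos": joint angles; "joint_vel": joint speeds; "tau": joint torques, N m; "eef_pos": TCP position; "tool_rot": TCP orientation; "ft_force": force on the tool from outside, world axes, zero at the start; "ft_torque": the same for the moment, N m; "grip_width": finger opening in m; "grasp_force": force on a finger pad.
Only numpy, scipy, OpenCV 4.12 (cv2) and the standard library are available. Lean on these libraries where they do the work, as an engineer would, in place of code of your own. Each camera call takes 0.05 s, during which the arm holds its last target. There are 200 camera calls.

TASK

Test the sander's trip box: press the round test button on its raised boss so that the lever drops, then lift the lever back up past upright until it rests leaning back against its stop. When that is done, log the test by moving the round-based wooden tally from the long due tray to the small square tested tray, standing flat on its base. Leave the other two tallies, the start station with its square button and everything else on the bench where they are.

Things in the scene. Friction and masses are not known exactly. Their poses are not given: they have to be found in the camera images.
- tripbox: fixed grey steel box, 100 (x) x 180 (y) x 70 mm high; origin at the centre of its underside, +x away from the front face. On top, at x -12, y -50 mm, a boss 44 x 44 mm rises to z 112 mm and carries the round test button; at x 0, y +45 mm two steel ears (to z 98 mm, outer faces 40 mm apart) carry the lever. A steel shaft at z 85 mm joins lever and boss
- test_button (a joint): travel of the round test button, 0 released to 0.006 m fully down; springs back; about 5 N. The lever trips at roughly 0.004
- test_button_top (a point): centre of the top face of the round test button (26 mm diameter, stands 12 mm above the boss, 124 mm above the bench); pressed straight down
- lever (a joint): lever angle, rad: 0 = set, leaning 0.25 rad back (+x of the box) beyond vertical, against its stop; 0.25 = vertical; 1.55 = dropped, pointing to the front (-x of the box) about 15 degrees above level. It falls by its own weight to whichever side of vertical it is on
- lever_grip (a point): grip point of the lever: centre of its black handle, 70 mm from the hinge. Handle 16 mm wide (along the box's y), 12 mm thick, 34 mm long (its end is 87 mm from the hinge); moves with the lever. When dropped it overhangs the front of the box by about 20 mm, about 103 mm above the bench
- lever_hinge (a point): point on the lever's hinge line (along the box's y) in the lever's plane, 85 mm above the bench
- due_tray: fixed open wooden tray, long: 225 (x) x 90 (y) x 16 mm high, walls and floor 5 mm; origin at the centre of its underside. Holds the three tallies in a row along its x, in any order
- tested_tray: fixed open wooden tray, square: 110 x 110 x 16 mm high, walls and floor 5 mm, empty; origin at the centre of its underside
- round_tally: loose wooden tally with a ROUND base (42 mm diameter, 10 mm thick) and an upright round grip, 16 mm diameter, on its centre, 46 mm high in all; origin at the centre of its underside, z up; 50 g
- square_tally: the same with a square base 38 x 38 mm; to be left alone in the due tray
- bar_tally: the same with an oblong base 54 (x) x 24 mm; to be left alone in the due tray
- station: fixed grey start station, 80 x 130 x 45 mm high, with a square button: not to be pressed; origin under its centre
- station_button (a joint): travel of the station's square button, 0 to 0.005 m; to be left alone
- sanding_block: loose cork sanding block, 60 (x) x 100 (y) x 32 mm high; origin under its centre; leave
- screwdriver: loose screwdriver lying on the bench; leave
- glue: loose white glue bottle, 60 mm diameter, 160 mm high; origin under its centre; leave
- hammer: loose hammer lying on the bench; leave
- offcut: loose wood offcut, 110 x 70 x 22 mm; origin under its centre; leave
- disc_blank: loose plywood disc, 150 mm diameter, 18 mm thick; origin under its centre; leave
Things that resemble listed ones, but are neither listed nor needed, are in the scene too. What is shaped like the due_tray but purple is not meant.

How it is judged:
By the outcome, as a careful person would: the job done as asked, in the order asked, and still so for the second after the job is handed in, with the robot touching nothing.
It also fails if it takes over 61 s, if anything falls off the work surface, if the arm or the gripper's body presses on something with over 40 N, if the wrist force passes 120 N, or if a joint passes its speed limit or range.

## Working session

There is one attempt and no reset: what is moved stays moved. The work goes in short steps, Python scripts to look and compute and a tool call to move; the robot and the scene stay as the last step left them, time stands still between calls to the robot, and variables do not carry over. Pictures are saved under pics/ and viewed, at most 10 in all, crops included, and the job is handed in when it is done.

Besides the shell and the picture viewer there is one more tool, called after "Emit:" as name(argument=value, ...), one argument or row to a line, values as JSON. arm_command: Moves the arm, as the interface text tells. Its arguments: {"type":"object","properties":{"increments":{"type":"array","items":{"type":"object","properties":{"dx":{"type":"number"},"dy":{"type":"number"},"dz":{"type":"number"},"wx":{"type":"number"},"wy":{"type":"number"},"wz":{"type":"number"},"grip":{"type":"number"}}}}},"required":["increments"]}

```bash
mkdir -p pics; ls; cat > h.py <<'E'
import numpy as np, cv2
from workcell import monitor, viewer, job
def snap(n):
    cal=viewer.get_calibration(n); im,d=viewer.camera(n)
    return im,d,cal
def save(n,im): cv2.imwrite(n,cv2.cvtColor(im,cv2.COLOR_RGB2BGR))
def K(cal):
    f=200/np.tan(np.radians(cal['fovy'])/2); return f,cal['cx'],cal['cy']
def ray(cal,u,v):
    f,cx,cy=K(cal); R=np.array(cal['view'])
    d=np.array([(u-cx)/f,-(v-cy)/f,-1]); Ri=np.linalg.inv(R)
    return Ri[:3,3],Ri[:3,:3]@d
def onplane(cal,u,v,z):
    o,d=ray(cal,u,v); return o+d*(z-o[2])/d[2]
def cloud(cal,dep):
    v,u=np.mgrid[:400,:640]; f,cx,cy=K(cal)
    p=np.stack([(u-cx)/f*dep,-(v-cy)/f*dep,-dep,np.ones_like(dep)],-1)
    return (p@np.linalg.inv(np.array(cal['view'])).T)[...,:3]
E
python3 - <<'E'
from h import *
for n in ('top','scene'):
    im,d,c=snap(n); save(f'pics/{n}0.png',im); np.savez(f'{n}0.npz',im=im,d=d,view=c['view'],fovy=c['fovy'],cx=c['cx'],cy=c['cy'])
    print(n,{k:v for k,v in c.items()})
    P=cloud(c,d); print((d>0).mean())
print(monitor.get_obs())
E
```

```text
pics
top {'fovy': 53.830046248323995, 'cx': 311.98752496542056, 'cy': 200.39480457696916, 'view': array([[-2.11738894e-02, -9.99772657e-01, -2.50993957e-03,
        -4.39384622e-03],
       [ 9.96651476e-01, -2.13059723e-02,  7.89423208e-02,
        -5.05036497e-01],
       [-7.89778506e-02, -8.30019008e-04,  9.96876025e-01,
        -1.46588665e+00],
       [ 0.00000000e+00,  0.00000000e+00,  0.00000000e+00,
         1.00000000e+00]])}
0.9961640625
scene {'fovy': 50.5825235792582, 'cx': 316.5811462714343, 'cy': 196.75355105188657, 'view': array([[ 0.68683787,  0.72678349, -0.00628444, -0.32637341],
       [-0.49804711,  0.47693554,  0.724211  ,  0.16730723],
       [ 0.52934187, -0.4942856 ,  0.68954981, -1.61401128],
       [ 0.        ,  0.        ,  0.        ,  1.        ]])}
0.98742578125
{'clock': 0.1, 'joint_pos': array([-1.31402180e+00,  2.41335834e-01,  3.87936344e-03,  1.33522846e+00,
       -1.01518787e-05,  1.57080704e+00]), 'joint_vel': array([ 1.69229771e-03, -6.52840314e-05,  2.69504349e-03,  9.08275319e-04,
       -8.41219712e-04,  5.72144512e-04]), 'tau': array([-6.84640509e-04, -3.73137438e+01,  2.53010291e+01,  1.09180095e-02,
        6.52511858e-05, -8.56595008e-07]), 'eef_pos': array([ 0.12681886, -0.48300265,  0.19951075]), 'tool_rot': array([ 9.91769913e-01,  1.28029484e-01, -1.25942584e-04, -9.35878340e-04]), 'ft_force': array([-0.37734111, -0.01964246,  0.31498193]), 'ft_torque': array([ 0.02159019, -0.00383139, -0.00413776]), 'grasp_force': 0.0, 'grip_width': 0.08547992360933757}
```

View pics/top0.png

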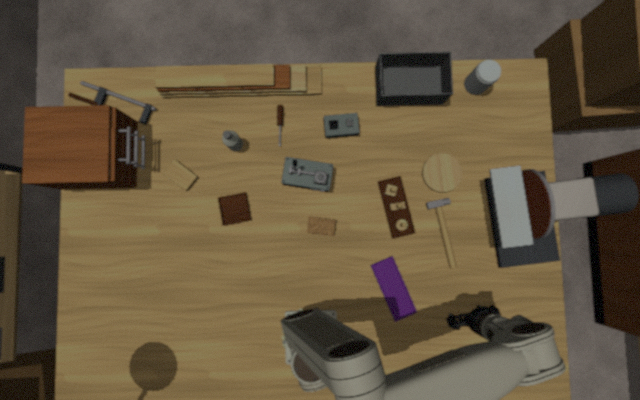

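View pics/scene0.png

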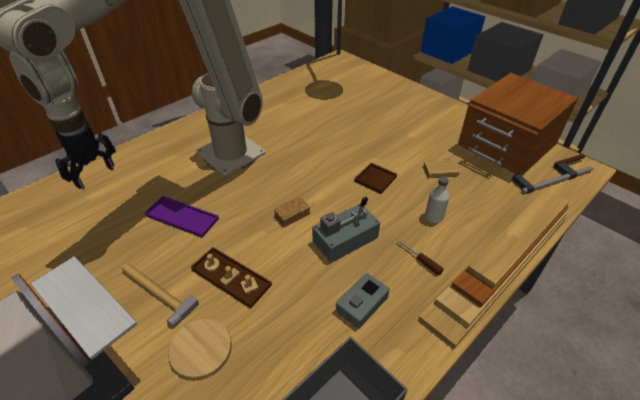

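Top view: the trip box is at about (308,174), the station at (342,125). The brown due tray with three tallies is at (396,207), the purple lookalike at (393,288). The square tested tray is at (235,208). Next I measure with depth and enlarge the tallies and box.

```bash
cat > m.py <<'E'
from h import *
def load(n):
    z=np.load(n+'0.npz'); return z['im'],z['d'],{k:z[k] for k in('view','fovy','cx','cy')}
E
python3 - <<'E'
from m import *
im,d,c=load('top'); P=cloud(c,d)
print('bench z',np.median(P[240:260,200:260,2]))
def rect(name,u0,u1,v0,v1,zl,zh):
    s=P[v0:v1,u0:u1].reshape(-1,3); s=s[(s[:,2]>zl)&(s[:,2]<zh)]
    (cx,cy),(w,h),a=cv2.minAreaRect((s[:,:2]*1000).astype(np.float32)); print(name,len(s),'c',round(cx,1),round(cy,1),'wh',round(w,1),round(h,1),'ang',round(a,1),'zmed',round(float(np.median(s[:,2])),4))
rect('box',270,345,145,200,.06,.08)
rect('boss',270,345,145,200,.105,.119)
rect('btn',270,345,145,200,.119,.135)
rect('boxhigh',270,345,145,200,.09,.2)
# dark brown masks for trays
hsv=cv2.cvtColor(im,cv2.COLOR_RGB2HSV)
for nm,(u0,u1,v0,v1) in dict(due=(370,420,165,245),tested=(210,260,180,232)).items():
    m=(hsv[v0:v1,u0:u1,2]<95).astype(np.uint8); 
    ct=max(cv2.findContours(m,0,1)[0],key=cv2.contourArea)[:,0,:]+[u0,v0]
    w=np.array([onplane(c,u,v,.016)[:2] for u,v in ct]); r=cv2.minAreaRect((w*1000).astype(np.float32)); print(nm,r)
    rect(nm+'z',u0,u1,v0,v1,.009,.022)
rect('tally tops',370,425,165,245,.035,.06)
s=P[165:245,370:425]; 
m=((s[...,2]>.03)&(s[...,2]<.06)).astype(np.uint8); n,l=cv2.connectedComponents(m)
for i in range(1,n): print('grip',np.argwhere(l==i).mean(0)[::-1]+[370,165],s[l==i].mean(0),(l==i).sum())
a=cv2.resize(im[155:240,365:425],None,fx=6,fy=6,interpolation=2); b=cv2.resize(im[150:200,272:345],None,fx=6,fy=6,interpolation=2)
ims,_,_=load('scene'); e=cv2.resize(ims[190:260,300:390],None,fx=4,fy=4,interpolation=2)
o=np.zeros((590,800,3),np.uint8); o[:510,:360]=a; o[:300,360:798]=b; o[305:585,365:725]=e
save('pics/crop1.png',o)
E
```

```text
bench z -6.84785873683591e-06
box 1023 c 601.9 3.3 wh 180.5 100.7 ang 79.7 zmed 0.0697
boss 110 c 585.6 -6.7 wh 119.4 43.3 ang 82.8 zmed 0.1128
btn 50 c 600.7 -5.8 wh 111.3 30.0 ang 60.0 zmed 0.1237
boxhigh 261 c 595.3 0.5 wh 141.0 46.9 ang 71.6 zmed 0.1132
due ((473.74652099609375, -331.545654296875), (224.02256774902344, 91.18817138671875), 12.363062858581543)
duez 561 c 488.3 -325.9 wh 182.2 278.4 ang 88.1 zmed 0.0142
tested ((480.63800048828125, 277.97894287109375), (111.13225555419922, 113.34555053710938), 9.81521987915039)
testedz 231 c 504.0 283.6 wh 155.7 118.1 ang 9.4 zmed 0.0133
tally tops 54 c 473.7 -333.2 wh 149.8 21.0 ang 14.5 zmed 0.0506
grip [391.9 189.1] [ 0.5383397  -0.31233381  0.04722509] 20
grip [398.15789474 205.47368421] [ 0.47694432 -0.33288957  0.048567  ] 19
grip [402.5 224.5] [ 0.40651442 -0.34617808  0.04846034] 20
```

View pics/crop1.png

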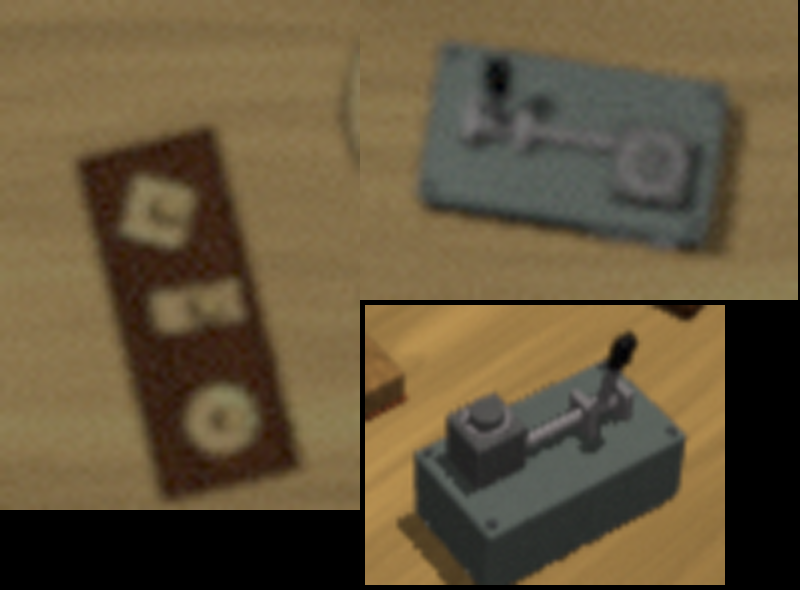

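The candidates in the brown due tray are square (392,189), bar (398,205) and round (402,224). The crop shows a circular base on the one at (402,224), so that is the tally to move. The round boss and button sit at the right end of the box, and the lever at the left end leans up (away). I'll refine these and work out the first move.

```bash
cat >> h.py <<'E'
from scipy.spatial.transform import Rotation as Rn
def frame(yaw,tilt=0):
    """tool x along yaw (deg), z down; tilt>0 (deg): tool z swings from down toward tool x (forward)"""
    a=np.radians(yaw); x=np.array([np.cos(a),np.sin(a),0]); z=np.array([0,0,-1.]); y=np.cross(z,x)
    return Rn.from_matrix(np.stack([x,y,z],1))*Rn.from_euler('y',tilt,degrees=True)
def rel(p,R,p0,R0):
    """shift (cm) and rotvec of target in the start tool frame"""
    return np.round(R0.inv().apply(np.array(p)-p0)*100,2),np.round((R0.inv()*R).as_rotvec(),3)
B=np.array([.602,.0033]); YAW=-10.3
def box(x,y):
    a=np.radians(YAW); return B+np.array([x*np.cos(a)-y*np.sin(a),x*np.sin(a)+y*np.cos(a)])
def st():
    o=monitor.get_obs(); return np.array(o['eef_pos']),Rn.from_quat(o['tool_rot'])
E
python3 - <<'E'
from m import *
im,d,c=load('top'); P=cloud(c,d); s=P[145:200,312:345].reshape(-1,3)
b=s[(s[:,2]>.119)&(s[:,2]<.135)]; print('btn depth',b.mean(0),len(b),'model',box(-.012,-.05))
b=s[(s[:,2]>.105)&(s[:,2]<.119)]; print('boss',b.mean(0))
s=P[145:200,272:312].reshape(-1,3); b=s[s[:,2]>.13]; print('handle',b.mean(0),len(b),'model',box(.0173,.045))
print('hinge',box(0,.045))
m=(im[212:240,388:418].astype(int).sum(2)>250).astype(np.uint8)
ct=max(cv2.findContours(m,0,1)[0],key=cv2.contourArea)[:,0,:]+[388,212]
(u,v),r=cv2.minEnclosingCircle(ct.astype(np.float32)); print('round',u,v,r,onplane(c,u,v,.015))
p,R=st(); print(R.as_matrix().round(3))
print(rel([*box(-.012,-.05),.2],frame(YAW),p,R))
E
```

```text
btn depth [ 0.58115198 -0.04365747  0.12362665] 44 model [ 0.58125327 -0.04374863]
boss [ 0.57914694 -0.04390388  0.11237988]
handle [0.59343908 0.0359751  0.3361889 ] 38 model [0.62706731 0.04448155]
hinge [0.6100461  0.04757483]
round 402.5 225.5 19.81171226501465 [ 0.4031974  -0.35364565  0.015     ]
[[ 0.967  0.254 -0.   ]
 [ 0.254 -0.967  0.002]
 [-0.    -0.002 -1.   ]]
(array([ 5.511e+01, -3.094e+01,  1.000e-02]), array([-0.002,  0.   ,  0.437]))
```

Emit:
arm_command(
  increments=[
    {"dx": 55.1, "dy": -30.9, "dz": 0, "wz": 0.437, "grip": 0},
    {"dx": 55.1, "dy": -30.9, "dz": 0, "wz": 0.437, "grip": 0},
    {"dx": 55.1, "dy": -30.9, "dz": 0, "wz": 0.437, "grip": 0},
    {"dx": 55.1, "dy": -30.9, "dz": 0, "wz": 0.437, "grip": 0},
    {"dx": 55.1, "dy": -30.9, "dz": 0, "wz": 0.437, "grip": 0},
    {"dx": 55.1, "dy": -30.9, "dz": 0, "wz": 0.437, "grip": 0},
    {"dx": 55.1, "dy": -30.9, "dz": 0, "wz": 0.437, "grip": 0},
    {"dx": 55.1, "dy": -30.9, "dz": 0, "wz": 0.437, "grip": 0},
    {"dx": 55.1, "dy": -30.9, "dz": 0, "wz": 0.437, "grip": 0},
    {"dx": 55.1, "dy": -30.9, "dz": 0, "wz": 0.437, "grip": 0},
  ],
)

```text
validation failed for argument at $.in...
```

```bash
python3 - <<'E'
from h import *
p,R=st(); print(p,monitor.get_obs()['joint_pos'].round(3)); print(rel([*box(-.012,-.05),.2],frame(YAW),p,R))
E
```

```text
[ 0.12681886 -0.48300265  0.19951075] [-1.314  0.241  0.004  1.335 -0.     1.571]
(array([ 5.511e+01, -3.094e+01,  1.000e-02]), array([-0.002,  0.   ,  0.437]))
```

Emit:
arm_command(
  increments=[
    {"dx": 5, "dy": -2.8, "dz": 0, "wx": 0, "wy": 0, "wz": 0.1, "grip": 0},
    {"dx": 9, "dy": -5, "dz": 0, "wx": 0, "wy": 0, "wz": 0.2, "grip": 0},
  ],
)

```text
clock: 0.3
eef_pos: [0.199, -0.4139, 0.1995]
tool_rot: [1.0, 0.024, -0.0, -0.001]
ft_force: [1.0, -0.1, 1.1]
grip_width: 0.0586
grasp_force: 0.0
```

```bash
python3 - <<'E'
from h import *
p,R=st(); print(rel([*box(-.012,-.05),.2],frame(YAW),p,R))
E
```

```text
(array([ 3.998e+01, -3.511e+01, -1.000e-02]), array([-0.001,  0.   ,  0.228]))
```

Emit:
arm_command(
  increments=[
    {"dx": 40, "dy": -35.1, "dz": 0, "wx": 0, "wy": 0, "wz": 0.23, "grip": 0},
    {"dx": 40, "dy": -35.1, "dz": 0, "wx": 0, "wy": 0, "wz": 0.23, "grip": 0},
    {"dx": 40, "dy": -35.1, "dz": 0, "wx": 0, "wy": 0, "wz": 0.23, "grip": 0},
    {"dx": 40, "dy": -35.1, "dz": 0, "wx": 0, "wy": 0, "wz": 0.23, "grip": 0},
    {"dx": 40, "dy": -35.1, "dz": 0, "wx": 0, "wy": 0, "wz": 0.23, "grip": 0},
    {"dx": 40, "dy": -35.1, "dz": 0, "wx": 0, "wy": 0, "wz": 0.23, "grip": 0},
    {"dx": 40, "dy": -35.1, "dz": 0, "wx": 0, "wy": 0, "wz": 0.23, "grip": 0},
    {"dx": 40, "dy": -35.1, "dz": 0, "wx": 0, "wy": 0, "wz": 0.23, "grip": 0},
    {"dx": 40, "dy": -35.1, "dz": 0, "wx": 0, "wy": 0, "wz": 0.23, "grip": 0},
    {"dx": 40, "dy": -35.1, "dz": 0, "wx": 0, "wy": 0, "wz": 0.23, "grip": 0},
  ],
)

```text
clock: 1.3
eef_pos: [0.5497, -0.0783, 0.1999]
tool_rot: [0.997, -0.074, -0.0, -0.006]
ft_force: [-0.3, -1.5, 0.6]
grip_width: -0.0005
grasp_force: 0.0
```

Emit:
arm_command(
  increments=[
    {"dx": 0, "dy": 0, "dz": 0, "wx": 0, "wy": 0, "wz": 0, "grip": 0},
    {"dx": 0, "dy": 0, "dz": 0, "wx": 0, "wy": 0, "wz": 0, "grip": 0},
  ],
)

```text
clock: 1.5
eef_pos: [0.5484, -0.0808, 0.1991]
tool_rot: [0.997, -0.076, -0.001, -0.005]
ft_force: [0.4, -0.4, -0.5]
grip_width: 0.0003
grasp_force: 0.0
```

```bash
python3 - <<'E'
from h import *
p,R=st(); print(p,monitor.get_obs()['joint_pos'].round(3)); print(rel([*box(-.012,-.05),.2],frame(YAW),p,R))
E
```

```text
[ 0.54841239 -0.080805    0.19911873] [-0.152  0.352  0.155  1.377  0.01   3.141]
(array([ 2.69, -4.16, -0.05]), array([-0.01 ,  0.003,  0.028]))
```

Joint 6 is at its limit here, so I'll use the half-turned grasp for the lever. I turn part of the way over now, while centring above the button.

Emit:
arm_command(
  increments=[
    {"dx": 0, "dy": 0, "dz": 0, "wx": 0, "wy": 0, "wz": -0.15, "grip": 0},
    {"dx": 0, "dy": 0, "dz": 0, "wx": 0, "wy": 0, "wz": -0.3, "grip": 0},
    {"dx": 1, "dy": -1.5, "dz": 0, "wx": 0.01, "wy": 0, "wz": -0.45, "grip": 0},
    {"dx": 2.7, "dy": -4.16, "dz": 0, "wx": 0.01, "wy": 0, "wz": -0.6, "grip": 0},
    {"dx": 2.7, "dy": -4.16, "dz": 0, "wx": 0.01, "wy": 0, "wz": -0.75, "grip": 0},
    {"dx": 2.7, "dy": -4.16, "dz": 0, "wx": 0.01, "wy": 0, "wz": -0.9, "grip": 0},
    {"dx": 2.7, "dy": -4.16, "dz": 0, "wx": 0.01, "wy": 0, "wz": -1.05, "grip": 0},
    {"dx": 2.7, "dy": -4.16, "dz": 0, "wx": 0.01, "wy": 0, "wz": -1.2, "grip": 0},
    {"dx": 2.7, "dy": -4.16, "dz": 0, "wx": 0.01, "wy": 0, "wz": -1.35, "grip": 0},
    {"dx": 2.7, "dy": -4.16, "dz": 0, "wx": 0.01, "wy": 0, "wz": -1.5, "grip": 0},
  ],
)

```text
clock: 2.5
eef_pos: [0.5803, -0.0461, 0.201]
tool_rot: [0.781, 0.625, 0.004, -0.008]
ft_force: [0.0, 0.3, 0.2]
grip_width: -0.0
grasp_force: 0.0
```

Emit:
arm_command(
  increments=[
    {"dx": 0, "dy": 0, "dz": 0, "wx": 0, "wy": 0, "wz": 0, "grip": 0},
  ],
)

```text
clock: 2.6
eef_pos: [0.5805, -0.0459, 0.201]
tool_rot: [0.782, 0.623, 0.004, -0.008]
ft_force: [0.8, -0.4, 0.4]
grip_width: 0.0001
grasp_force: 0.0
```

```bash
python3 - <<'E'
from h import *
p,R=st(); print(p,monitor.get_obs()['joint_pos'].round(3)); print(rel([*box(-.012,-.05),.2],frame(79.7),p,R))
E
```

```text
[ 0.5804821  -0.04588025  0.20096006] [-0.089  0.412  0.248  1.413  0.017  1.709]
(array([0.22, 0.03, 0.1 ]), array([-0.008, -0.016, -0.047]))
```

Emit:
arm_command(
  increments=[
    {"dx": 0.2, "dy": 0, "dz": 3.5, "wx": -0.01, "wy": -0.016, "wz": -0.05, "grip": 0},
    {"dx": 0.2, "dy": 0, "dz": 6.5, "wx": -0.01, "wy": -0.016, "wz": -0.05, "grip": 0},
    {"dx": 0.2, "dy": 0, "dz": 7.5, "wx": -0.01, "wy": -0.016, "wz": -0.05, "grip": 0},
    {"dx": 0.2, "dy": 0, "dz": 7.8, "wx": -0.01, "wy": -0.016, "wz": -0.05, "grip": 0},
    {"dx": 0.2, "dy": 0, "dz": 8.1, "wx": -0.01, "wy": -0.016, "wz": -0.05, "grip": 0},
    {"dx": 0.2, "dy": 0, "dz": 8.25, "wx": -0.01, "wy": -0.016, "wz": -0.05, "grip": 0},
    {"dx": 0.2, "dy": 0, "dz": 8.25, "wx": -0.01, "wy": -0.016, "wz": -0.05, "grip": 0},
  ],
)

```text
clock: 3.3
eef_pos: [0.5827, -0.0412, 0.1194]
tool_rot: [0.766, 0.643, 0.002, 0.002]
ft_force: [-0.2, -0.3, -0.6]
grip_width: -0.0002
grasp_force: 0.0
```

Emit:
arm_command(
  increments=[
    {"dx": -0.2, "dy": 0, "dz": 0.1, "wx": 0, "wy": 0, "wz": 0, "grip": 0},
    {"dx": -0.2, "dy": 0, "dz": 0.2, "wx": 0, "wy": 0, "wz": 0, "grip": 0},
    {"dx": -0.2, "dy": 0, "dz": 0.2, "wx": 0, "wy": 0, "wz": 0, "grip": 0},
  ],
)

```text
clock: 3.6
eef_pos: [0.5816, -0.043, 0.1164]
tool_rot: [0.766, 0.643, 0.001, 0.001]
ft_force: [0.4, -1.0, -0.5]
grip_width: -0.0002
grasp_force: 0.0
```

```bash
python3 - <<'E'
from h import *
im,d,c=snap('scene'); print(monitor.get_obs()['ft_force'])
save('pics/s1.png',cv2.resize(im[150:270,280:420],None,fx=4,fy=4,interpolation=2))
E
```

```text
[-0.04255848 -0.09172889 -0.0266027 ]
```

View pics/s1.png

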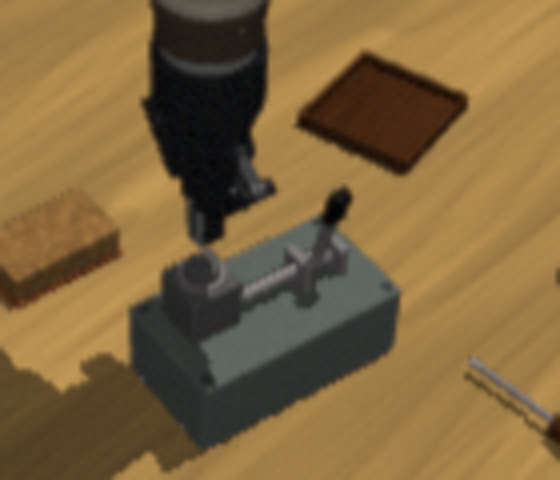

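The fingertip at crop (205,240) hangs a little above the button at (205,268), and the lever is still up at (335,205). I'll measure the gap from depth.

```bash
python3 - <<'E'
from h import *
im,d,c=snap('scene'); P=cloud(c,d)
# crop px /4 + (280,150)
for v in range(200,222): print(v,[tuple((P[v,u]*1000).astype(int)) for u in (329,331,333)], im[v,331])
p,R=st()
for q in (p,np.array([*box(-.012,-.05),.124])):
    f,cx,cy=K(c); x=c['view']@np.r_[q,1]; print('proj',cx+f*x[0]/-x[2],cy-f*x[1]/-x[2],-x[2])
E
```

```text
200 [(np.int64(584), np.int64(-55), np.int64(195)), (np.int64(592), np.int64(-55), np.int64(201)), (np.int64(596), np.int64(-52), np.int64(201))] [14 15 17]
201 [(np.int64(585), np.int64(-56), np.int64(193)), (np.int64(591), np.int64(-54), np.int64(195)), (np.int64(602), np.int64(-58), np.int64(206))] [15 17 19]
202 [(np.int64(583), np.int64(-54), np.int64(186)), (np.int64(592), np.int64(-55), np.int64(193)), (np.int64(604), np.int64(-60), np.int64(205))] [12 16 19]
203 [(np.int64(583), np.int64(-54), np.int64(182)), (np.int64(589), np.int64(-52), np.int64(185)), (np.int64(604), np.int64(-60), np.int64(201))] [18 19 19]
204 [(np.int64(586), np.int64(-57), np.int64(183)), (np.int64(588), np.int64(-51), np.int64(180)), (np.int64(605), np.int64(-61), np.int64(199))] [22 23 22]
205 [(np.int64(582), np.int64(-53), np.int64(173)), (np.int64(590), np.int64(-53), np.int64(179)), (np.int64(592), np.int64(-47), np.int64(177))] [25 25 25]
206 [(np.int64(585), np.int64(-56), np.int64(173)), (np.int64(587), np.int64(-50), np.int64(171)), (np.int64(593), np.int64(-48), np.int64(174))] [23 22 22]
2
[... 1760 characters left out ...]
), (np.int64(590), np.int64(-51), np.int64(126)), (np.int64(592), np.int64(-46), np.int64(124))] [46 44 44]
219 [(np.int64(585), np.int64(-55), np.int64(121)), (np.int64(590), np.int64(-52), np.int64(123)), (np.int64(592), np.int64(-45), np.int64(119))] [47 46 46]
220 [(np.int64(584), np.int64(-54), np.int64(115)), (np.int64(591), np.int64(-52), np.int64(119)), (np.int64(593), np.int64(-46), np.int64(116))] [45 44 45]
221 [(np.int64(589), np.int64(-58), np.int64(118)), (np.int64(592), np.int64(-53), np.int64(117)), (np.int64(596), np.int64(-49), np.int64(117))] [61 59 59]
proj 331.04027079229184 217.3311089194926 1.2047015467375144
proj 330.79778519731354 215.5477641546822 1.1992010926932783
```

The real fingertip is about 30 mm above the reported TCP, so I'll go down under force watch.

Emit:
arm_command(
  increments=[
    {"dx": 0, "dy": 0, "dz": 1, "wx": 0, "wy": 0, "wz": 0, "grip": 0},
    {"dx": 0, "dy": 0, "dz": 1.6, "wx": 0, "wy": 0, "wz": 0, "grip": 0},
    {"dx": 0, "dy": 0, "dz": 1.9, "wx": 0, "wy": 0, "wz": 0, "grip": 0},
    {"dx": 0, "dy": 0, "dz": 2.0, "wx": 0, "wy": 0, "wz": 0, "grip": 0},
  ],
)

```text
clock: 4.1
eef_pos: [0.581, -0.0428, 0.0953]
tool_rot: [0.766, 0.643, 0.001, 0.0]
ft_force: [1.1, -0.5, 0.1]
grip_width: -0.0
grasp_force: 0.0
```

```bash
python3 - <<'E'
from h import *
im,d,c=snap('scene'); P=cloud(c,d); p,R=st(); print(p)
save('pics/s2.png',cv2.resize(im[150:250,280:420],None,fx=5,fy=5,interpolation=2))
m=(im[180:225,318:345].max(2)<40); s=P[180:225,318:345][m]; s=s[s[:,2]>.05]
i=np.argsort(s[:,2])[:12]; print((s[i]*1000).round(0))
E
```

```text
[ 0.58118233 -0.04287697  0.09553107]
[[564. -65.  91.]
 [567. -64.  93.]
 [573. -66.  99.]
 [573. -66. 103.]
 [578. -68. 104.]
 [569. -67. 105.]
 [573. -67. 108.]
 [569. -66. 109.]
 [584. -38. 125.]
 [584. -50. 137.]
 [592. -50. 139.]
 [594. -44. 140.]]
```

View pics/s2.png

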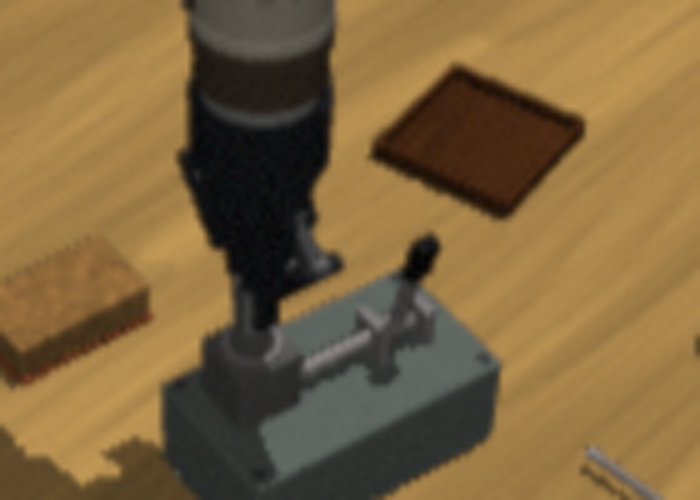

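The fingertip is now just above the button at crop (245,340), the lever still set at (425,250). The side piece at (325,265) needs a clearance check.

```bash
python3 - <<'E'
from h import *
im,d,c=snap('scene'); P=cloud(c,d); p,R=st()
s=P[196:208,338:349].reshape(-1,3); s=s[s[:,2]>.08]; print(len(s),s.min(0),s.max(0)); print(R.inv().apply(s-p).min(0),R.inv().apply(s-p).max(0))
w=viewer.get_calibration('wrist'); o=np.linalg.inv(w['view']); print('cam in tool',R.inv().apply(o[:3,3]-p),R.inv().apply(o[:3,2]))
E
```

```text
91 [ 0.59785124 -0.64037448  0.19439384] [ 1.16185625 -0.03442     0.98972435]
[-0.48742444  0.01492175 -0.89262705] [ 0.01265943  0.67701261 -0.09842617]
cam in tool [ 0.08125245 -0.00093111 -0.17405467] [ 0.32191432 -0.00098012 -0.9467683 ]
```

Emit:
arm_command(
  increments=[
    {"dx": 0, "dy": 0, "dz": 0.2, "wx": 0, "wy": 0, "wz": 0, "grip": 0},
    {"dx": 0, "dy": 0, "dz": 0.4, "wx": 0, "wy": 0, "wz": 0, "grip": 0},
    {"dx": 0, "dy": 0, "dz": 0.5, "wx": 0, "wy": 0, "wz": 0, "grip": 0},
  ],
)

```text
clock: 4.5
eef_pos: [0.582, -0.043, 0.0917]
tool_rot: [0.766, 0.643, 0.002, 0.001]
ft_force: [-0.2, 0.1, 3.7]
grip_width: -0.0001
grasp_force: 1.4
```

Emit:
arm_command(
  increments=[
    {"dx": 0, "dy": 0, "dz": 0.2, "wx": 0, "wy": 0, "wz": 0, "grip": 0},
    {"dx": 0, "dy": 0, "dz": 0.4, "wx": 0, "wy": 0, "wz": 0, "grip": 0},
    {"dx": 0, "dy": 0, "dz": 0.5, "wx": 0, "wy": 0, "wz": 0, "grip": 0},
  ],
)

```text
clock: 4.8
eef_pos: [0.5821, -0.043, 0.087]
tool_rot: [0.766, 0.643, 0.002, 0.001]
ft_force: [-1.9, -0.5, 10.7]
grip_width: 0.0002
grasp_force: 5.3
```

```bash
python3 - <<'E'
from h import *
im,d,c=snap('scene'); P=cloud(c,d); print(monitor.get_obs()['ft_force'],st()[0])
s=P[180:235,340:380].reshape(-1,3); s=s[(s[:,2]>.09)&(s[:,2]<.18)]; k=np.array([*box(0,.045),0])
a=np.radians(YAW); X=np.array([np.cos(a),np.sin(a),0]); Y=np.array([-np.sin(a),np.cos(a),0])
q=s-k; m=abs(q@Y)<.03; print('lever pts x,z',np.round(np.c_[q[m]@X,q[m][:,2]],3)[np.argsort(-np.hypot(q[m]@X,q[m][:,2]-.085))][:10])
E
```

```text
[-0.90346387  0.59593511  5.18895795] [ 0.58203277 -0.0429922   0.0870968 ]
lever pts x,z [[-0.035  0.168]
 [-0.035  0.168]
 [-0.034  0.167]
 [-0.034  0.166]
 [-0.03   0.168]
 [-0.032  0.167]
 [-0.028  0.168]
 [-0.028  0.168]
 [-0.029  0.167]
 [-0.037  0.163]]
```

The lever is falling. Next I raise and begin the half turn, and check the tip offset against the first picture.

Emit:
arm_command(
  increments=[
    {"dx": 0, "dy": 0, "dz": 0, "wx": 0, "wy": 0, "wz": 0, "grip": 0},
    {"dx": 0, "dy": 0, "dz": -3, "wx": 0, "wy": 0, "wz": 0, "grip": 0},
    {"dx": 0, "dy": 0, "dz": -8, "wx": 0, "wy": 0, "wz": 0, "grip": 5},
    {"dx": 0, "dy": 0, "dz": -12, "wx": 0, "wy": 0, "wz": -0.14, "grip": 5},
    {"dx": 0, "dy": 0, "dz": -12, "wx": 0, "wy": 0, "wz": -0.28, "grip": 5},
    {"dx": 0, "dy": 0, "dz": -12, "wx": 0, "wy": 0, "wz": -0.42, "grip": 5},
    {"dx": 0, "dy": 0, "dz": -12, "wx": 0, "wy": 0, "wz": -0.56, "grip": 5},
    {"dx": 0, "dy": 0, "dz": -12, "wx": 0, "wy": 0, "wz": -0.7, "grip": 5},
  ],
)

```text
clock: 5.65
eef_pos: [0.5811, -0.043, 0.2056]
tool_rot: [0.496, 0.868, 0.001, 0.001]
ft_force: [0.2, -0.1, 0.6]
grip_width: 0.0503
grasp_force: 0.0
```

```bash
python3 - <<'E'
from m import *
im,d,c=load('scene'); P=cloud(c,d); s=P[120:200,40:120].reshape(-1,3)
p=np.array([.12682,-.483,.1995]);R=Rn.from_quat([.99177,.12803,-.000126,-.000936])
q=R.inv().apply(s-p); q=q[(s[:,2]>.06)&(abs(q[:,0])<.08)&(abs(q[:,1])<.08)]
i=np.argsort(-q[:,2])[:200:12]; print('tool-frame lowest, open',(q[i]*1000).round(0).tolist())
im,d,c=snap('scene'); P=cloud(c,d); p,R=st(); print(p,monitor.get_obs()['joint_pos'].round(2))
s=P[100:230,280:400].reshape(-1,3); q=R.inv().apply(s-p); q=q[(abs(q[:,0])<.03)&(abs(q[:,1])<.08)&(q[:,2]<.03)&(q[:,2]>-.2)]
i=np.argsort(-q[:,2])[:100:8]; print('now',(q[i]*1000).round(0).tolist())
s=P[180:245,330:380].reshape(-1,3); s=s[(s[:,2]>.09)&(s[:,2]<.18)]; k=np.array([*box(0,.045),0])
a=np.radians(YAW); X=np.array([np.cos(a),np.sin(a),0]); Y=np.array([-np.sin(a),np.cos(a),0])
q=s-k; m=(abs(q@Y)<.03)&(q@X>-.1); q=q[m]; o=np.argsort(-np.hypot(q@X,q[:,2]-.085))[:60]
print('lever x,y,z',np.round(np.c_[q@X,q@Y,q[:,2]][o][::4],3))
save('pics/s3.png',cv2.resize(im[100:280,280:480],None,fx=4,fy=3.3,interpolation=2)[:594])
E
```

```text
tool-frame lowest, open [[-1.0, -44.0, -45.0], [4.0, -53.0, -51.0], [-3.0, 55.0, -53.0], [7.0, -48.0, -55.0], [8.0, 51.0, -59.0], [6.0, 55.0, -61.0], [8.0, 52.0, -63.0], [10.0, -47.0, -65.0], [9.0, 45.0, -68.0], [4.0, 55.0, -70.0], [10.0, 50.0, -72.0], [3.0, 56.0, -74.0], [-8.0, -43.0, -77.0], [5.0, -44.0, -79.0], [-7.0, -41.0, -82.0], [6.0, -45.0, -85.0], [10.0, -47.0, -88.0]]
[ 0.5810035  -0.04295727  0.20554113] [-0.07  0.4   0.25  1.41  0.    0.96]
now [[11.0, -27.0, -36.0], [-9.0, -32.0, -41.0], [-8.0, 27.0, -44.0], [-8.0, 32.0, -45.0], [-6.0, 37.0, -48.0], [7.0, -26.0, -51.0], [-9.0, -30.0, -52.0], [-12.0, -31.0, -54.0], [-8.0, -35.0, -57.0], [-11.0, -26.0, -59.0], [-12.0, 25.0, -61.0], [-7.0, 37.0, -63.0], [-5.0, 36.0, -64.0]]
lever x,y,z [[-0.084  0.003  0.113]
 [-0.08   0.     0.113]
 [-0.08  -0.011  0.107]
 [-0.075  0.001  0.113]
 [-0.074 -0.003  0.111]
 [-0.07   0.001  0.113]
 [-0.071 -0.009  0.1  ]
 [-0.067 -0.005  0.11 ]
 [-0.066 -0.009  0.105]
 [-0.064 -0.004  0.107]
 [-0.058 -0.004  0.112]
 [-0.058 -0.004  0.109]
 [-0.057 -0.005  0.105]
 [-0.054 -0.003  0.107]
 [-0.053 -0.011  0.103]]
```

View pics/s3.png

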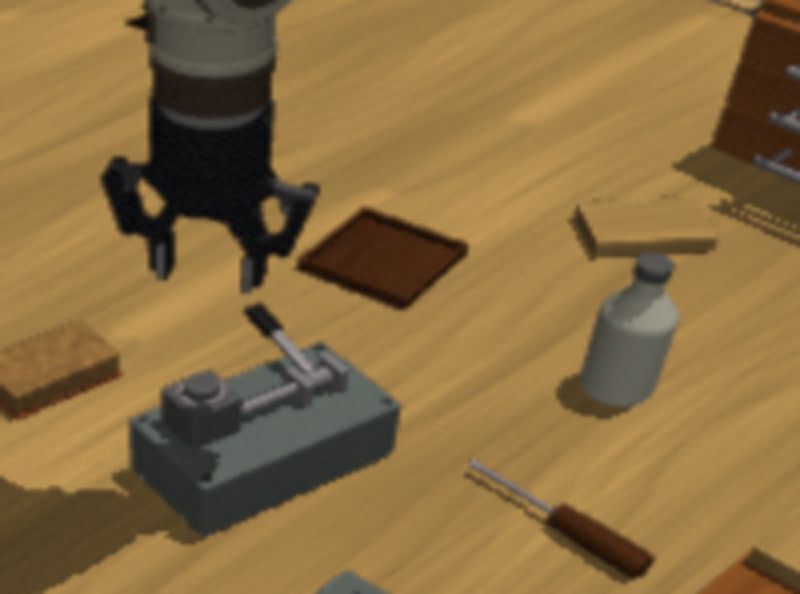

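The lever is dropped, with its handle at crop (262,320), pointing forward. The real fingertips sit about 31 mm short of the reported TCP when shut and about 45 mm when open, so the grasp point is near tool z −0.052. Next is the approach to the handle.

```bash
cat >> h.py <<'E'
OFF=.052
def hand(el):  # handle centre at lever elevation el (deg above -x)
    e=np.radians(el); return np.array([*box(-.07*np.cos(e),.045),.085+.07*np.sin(e)])
def tcp(G,tel,back=0): # tool elevation tel: 90=down, 0=horizontal pointing +x
    R=frame(YAW+180,-(90-tel)); return G+R.apply([0,0,OFF-back]),R
E
python3 - <<'E'
from h import *
p,R=st(); q,T=tcp(hand(15),45,.10); print('pre',q)
print('rot in place raised',rel([q[0],q[1],.22],T,p,R)); print('then',rel(q,T,np.r_[q[:2],.22],T))
print('in',rel(tcp(hand(15),45)[0],T,q,T))
E
```

```text
pre [0.51012674 0.06573325 0.13705846]
rot in place raised (array([12.96, -0.55, -1.45]), array([-0.334, -0.735, -0.811]))
then (array([5.86, 0.  , 5.86]), array([0., 0., 0.]))
in (array([-0., -0., 10.]), array([0., 0., 0.]))
```

Emit:
arm_command(
  increments=[
    {"dx": 2, "dy": 0, "dz": -1.5, "wx": -0.04, "wy": -0.09, "wz": -0.1, "grip": 4},
    {"dx": 4, "dy": -0.1, "dz": -1.5, "wx": -0.08, "wy": -0.18, "wz": -0.2, "grip": 4},
    {"dx": 6, "dy": -0.2, "dz": -1.5, "wx": -0.12, "wy": -0.27, "wz": -0.3, "grip": 4},
    {"dx": 8, "dy": -0.3, "dz": -1.5, "wx": -0.16, "wy": -0.36, "wz": -0.4, "grip": 4},
    {"dx": 10, "dy": -0.4, "dz": -1.5, "wx": -0.21, "wy": -0.45, "wz": -0.5, "grip": 4},
    {"dx": 12, "dy": -0.5, "dz": -1.5, "wx": -0.25, "wy": -0.54, "wz": -0.6, "grip": 4},
    {"dx": 13, "dy": -0.55, "dz": -1.5, "wx": -0.29, "wy": -0.63, "wz": -0.7, "grip": 4},
    {"dx": 13, "dy": -0.55, "dz": -1.5, "wx": -0.334, "wy": -0.735, "wz": -0.811, "grip": 4},
    {"dx": 13, "dy": -0.55, "dz": -1.5, "wx": -0.334, "wy": -0.735, "wz": -0.811, "grip": 4},
    {"dx": 13, "dy": -0.55, "dz": -1.5, "wx": -0.334, "wy": -0.735, "wz": -0.811, "grip": 4},
  ],
)

```text
clock: 6.7
eef_pos: [0.5106, 0.0666, 0.2207]
tool_rot: [0.088, 0.92, -0.036, 0.381]
ft_force: [1.2, 0.6, 0.9]
grip_width: 0.04
grasp_force: 0.0
```

```bash
python3 - <<'E'
from h import *
p,R=st(); q,T=tcp(hand(15),45,.10); print(p,monitor.get_obs()['joint_pos'].round(2)); print('to pre',rel(q,T,p,R))
im,d,c=snap('scene'); P=cloud(c,d)
s=P[100:230,260:400].reshape(-1,3); q=R.inv().apply(s-p); q=q[(abs(q[:,0])<.03)&(abs(q[:,1])<.06)&(q[:,2]<.03)&(q[:,2]>-.2)]
i=np.argsort(-q[:,2])[:100:8]; print('now',(q[i]*1000).round(0).tolist())
E
```

```text
[0.51062245 0.06656843 0.22072826] [ 0.38 -0.22 -0.74  0.35 -0.39  0.43]
to pre (array([ 5.94, -0.1 ,  5.9 ]), array([-0.007, -0.001, -0.009]))
now [[-4.0, -25.0, -35.0], [-12.0, 24.0, -37.0], [-8.0, 21.0, -40.0], [-15.0, -24.0, -41.0], [-5.0, -32.0, -43.0], [-7.0, -28.0, -45.0], [-8.0, 27.0, -47.0], [4.0, -32.0, -48.0], [-5.0, 19.0, -50.0], [-5.0, -28.0, -51.0], [-7.0, 27.0, -53.0], [-7.0, -31.0, -55.0], [-6.0, -26.0, -57.0]]
```

Emit:
arm_command(
  increments=[
    {"dx": 2, "dy": 0, "dz": 2, "wx": 0, "wy": 0, "wz": 0, "grip": 4},
    {"dx": 4, "dy": 0, "dz": 4, "wx": 0, "wy": 0, "wz": 0, "grip": 4},
    {"dx": 5.9, "dy": -0.1, "dz": 5.9, "wx": -0.007, "wy": 0, "wz": -0.009, "grip": 4},
    {"dx": 5.9, "dy": -0.1, "dz": 5.9, "wx": -0.007, "wy": 0, "wz": -0.009, "grip": 4},
    {"dx": 5.9, "dy": -0.1, "dz": 8, "wx": -0.007, "wy": 0, "wz": -0.009, "grip": 4},
    {"dx": 5.9, "dy": -0.1, "dz": 10, "wx": -0.007, "wy": 0, "wz": -0.009, "grip": 4},
    {"dx": 5.9, "dy": -0.1, "dz": 11, "wx": -0.007, "wy": 0, "wz": -0.009, "grip": 4},
    {"dx": 5.9, "dy": -0.1, "dz": 11, "wx": -0.007, "wy": 0, "wz": -0.009, "grip": 4},
  ],
)

```text
clock: 7.55
eef_pos: [0.5501, 0.059, 0.1033]
tool_rot: [0.083, 0.92, -0.034, 0.383]
ft_force: [0.5, 0.3, 0.4]
grip_width: 0.0401
grasp_force: 0.0
```

```bash
python3 - <<'E'
from h import *
p,R=st(); q,T=tcp(hand(15),45); print(p,monitor.get_obs()['joint_pos'].round(2)); print('to grasp',rel(q,T,p,R))
im,d,c=snap('scene')
save('pics/s4.png',cv2.resize(im[130:270,270:410],None,fx=4.2,fy=4.2,interpolation=2))
E
```

```text
[0.55010133 0.05902502 0.10326063] [ 0.31  0.07 -0.89 -0.12 -0.34  0.36]
to grasp (array([ 0.49, -0.05,  4.74]), array([-0.   ,  0.003, -0.   ]))
```

View pics/s4.png

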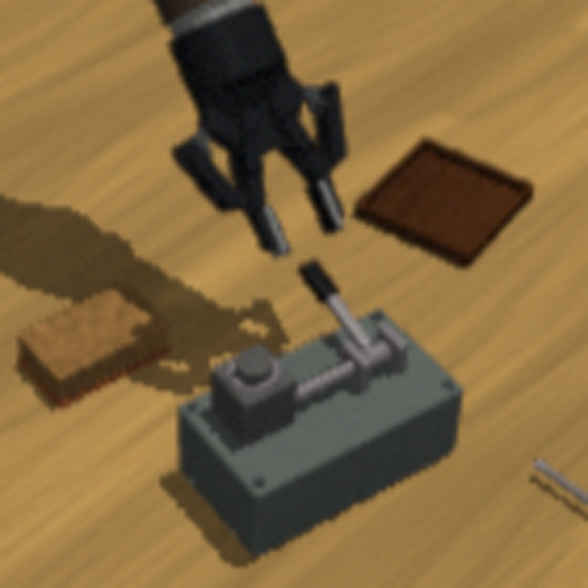

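The fingers at crop (278,250) and (338,225) straddle the line of the handle at (318,280). I move in and close.

Emit:
arm_command(
  increments=[
    {"dx": 0.5, "dy": -0.05, "dz": 2.5, "wx": 0, "wy": 0, "wz": 0, "grip": 4},
    {"dx": 0.5, "dy": -0.05, "dz": 4, "wx": 0, "wy": 0, "wz": 0, "grip": 4},
    {"dx": 0.5, "dy": -0.05, "dz": 4.7, "wx": 0, "wy": 0, "wz": 0, "grip": 4},
    {"dx": 0.5, "dy": -0.05, "dz": 4.7, "wx": 0, "wy": 0, "wz": 0, "grip": 4},
    {"dx": 0.5, "dy": -0.05, "dz": 4.7, "wx": 0, "wy": 0, "wz": 0, "grip": 1},
    {"dx": 0.5, "dy": -0.05, "dz": 4.7, "wx": 0, "wy": 0, "wz": 0, "grip": 1},
    {"dx": 0.5, "dy": -0.05, "dz": 4.7, "wx": 0, "wy": 0, "wz": 0, "grip": 1},
    {"dx": 0.5, "dy": -0.05, "dz": 4.7, "wx": 0, "wy": 0, "wz": 0, "grip": 1},
    {"dx": 0.5, "dy": -0.05, "dz": 4.7, "wx": 0, "wy": 0, "wz": 0, "grip": 1},
  ],
)

```text
clock: 8.5
eef_pos: [0.5756, 0.052, 0.0659]
tool_rot: [0.082, 0.92, -0.036, 0.382]
ft_force: [-4.1, -4.3, 5.2]
grip_width: 0.015
grasp_force: 58.9
```

```bash
python3 - <<'E'
from h import *
p,R=st(); q,T=tcp(hand(15),45); print(p,monitor.get_obs()['joint_pos'].round(2)); e=R.inv().apply(p-q); print('err',rel(q,T,p,R))
# arc: keep present offset; tool elev goes 45->105 while lever 15->100
q0,T0=tcp(hand(15),45)
for el in range(20,106,5):
    te=45+(el-15)*60/85.; qq,TT=tcp(hand(el),te); print(el,*rel(qq,TT,q0,T0))
E
```

```text
[0.5756198  0.05202374 0.06591885] [ 0.27  0.21 -0.89 -0.27 -0.32  0.33]
err (array([-0.3 ,  0.18,  0.24]), array([-0.002,  0.003,  0.002]))
20 [-0.22 -0.   -0.29] [0.    0.062 0.   ]
25 [-0.47 -0.   -0.56] [-0.     0.123  0.   ]
30 [-0.73 -0.   -0.79] [-0.     0.185 -0.   ]
35 [-1.02 -0.   -0.99] [-0.     0.246  0.   ]
40 [-1.31  0.   -1.16] [-0.     0.308 -0.   ]
45 [-1.62 -0.   -1.29] [-0.    0.37 -0.  ]
50 [-1.94 -0.   -1.39] [-0.     0.431 -0.   ]
55 [-2.26 -0.   -1.45] [0.    0.493 0.   ]
60 [-2.57 -0.   -1.48] [ 0.     0.554 -0.   ]
65 [-2.89 -0.   -1.47] [-0.     0.616 -0.   ]
70 [-3.2   0.   -1.43] [0.    0.678 0.   ]
75 [-3.5  -0.   -1.36] [ 0.     0.739 -0.   ]
80 [-3.78 -0.   -1.25] [-0.     0.801 -0.   ]
85 [-4.05 -0.   -1.12] [-0.     0.862 -0.   ]
90 [-4.3  -0.   -0.95] [-0.     0.924 -0.   ]
95 [-4.53 -0.   -0.77] [-0.     0.986 -0.   ]
100 [-4.73 -0.   -0.55] [ 0.     1.047 -0.   ]
105 [-4.91 -0.   -0.32] [ 0.     1.109 -0.   ]
```

Emit:
arm_command(
  increments=[
    {"dx": -0.2, "dy": 0, "dz": -0.3, "wx": 0, "wy": 0.06, "wz": 0, "grip": 1},
    {"dx": -0.5, "dy": 0, "dz": -0.55, "wx": 0, "wy": 0.12, "wz": 0, "grip": 1},
    {"dx": -0.75, "dy": 0, "dz": -0.8, "wx": 0, "wy": 0.185, "wz": 0, "grip": 1},
    {"dx": -1.0, "dy": 0, "dz": -1.0, "wx": 0, "wy": 0.25, "wz": 0, "grip": 1},
    {"dx": -1.3, "dy": 0, "dz": -1.15, "wx": 0, "wy": 0.31, "wz": 0, "grip": 1},
    {"dx": -1.6, "dy": 0, "dz": -1.3, "wx": 0, "wy": 0.37, "wz": 0, "grip": 1},
  ],
)

```text
clock: 9.1
eef_pos: [0.5722, 0.0525, 0.0823]
tool_rot: [0.086, 0.976, -0.02, 0.2]
ft_force: [-2.6, -0.8, -7.5]
grip_width: 0.0148
grasp_force: 61.0
```

```bash
python3 - <<'E'
from h import *
p,R=st(); f=lambda el:tcp(hand(el),45+(el-15)*60/85.)
q0,T0=f(45); print('err',rel(q0,T0,p,R))
for el in range(50,106,5): print(el,*rel(*f(el),q0,T0))
E
```

```text
err (array([-1.07,  0.19, -0.04]), array([-0.002, -0.012,  0.004]))
50 [-0.26  0.   -0.21] [0.    0.062 0.   ]
55 [-0.53  0.   -0.38] [0.    0.123 0.   ]
60 [-0.82  0.   -0.52] [0.    0.185 0.   ]
65 [-1.12  0.   -0.63] [-0.     0.246  0.   ]
70 [-1.42  0.   -0.7 ] [0.    0.308 0.   ]
75 [-1.72  0.   -0.74] [-0.    0.37  0.  ]
80 [-2.03  0.   -0.75] [0.    0.431 0.   ]
85 [-2.33  0.   -0.72] [ 0.     0.493 -0.   ]
90 [-2.62  0.   -0.66] [-0.     0.554 -0.   ]
95 [-2.9   0.   -0.56] [ 0.     0.616 -0.   ]
100 [-3.17  0.   -0.44] [-0.     0.678 -0.   ]
105 [-3.41  0.   -0.28] [-0.     0.739  0.   ]
```

Emit:
arm_command(
  increments=[
    {"dx": 0, "dy": 0, "dz": 0, "wx": 0, "wy": 0, "wz": 0, "grip": 1},
    {"dx": -0.25, "dy": 0, "dz": -0.2, "wx": 0, "wy": 0.06, "wz": 0, "grip": 1},
    {"dx": -0.55, "dy": 0, "dz": -0.4, "wx": 0, "wy": 0.12, "wz": 0, "grip": 1},
    {"dx": -0.8, "dy": 0, "dz": -0.5, "wx": 0, "wy": 0.185, "wz": 0, "grip": 1},
    {"dx": -1.1, "dy": 0, "dz": -0.6, "wx": 0, "wy": 0.25, "wz": 0, "grip": 1},
    {"dx": -1.4, "dy": 0, "dz": -0.7, "wx": 0, "wy": 0.31, "wz": 0, "grip": 1},
    {"dx": -1.7, "dy": 0, "dz": -0.75, "wx": 0, "wy": 0.37, "wz": 0, "grip": 1},
    {"dx": -2.0, "dy": 0, "dz": -0.75, "wx": 0, "wy": 0.43, "wz": 0, "grip": 1},
    {"dx": -2.3, "dy": 0, "dz": -0.7, "wx": 0, "wy": 0.49, "wz": 0, "grip": 1},
    {"dx": -2.3, "dy": 0, "dz": -0.7, "wx": 0, "wy": 0.49, "wz": 0, "grip": 1},
  ],
)

```text
clock: 10.1
eef_pos: [0.5932, 0.0488, 0.1035]
tool_rot: [0.089, 0.995, 0.002, -0.04]
ft_force: [-11.7, -2.9, 17.2]
grip_width: 0.0148
grasp_force: 67.5
```

```bash
python3 - <<'E'
from h import *
p,R=st(); f=lambda el:tcp(hand(el),45+(el-15)*60/85.)
print(p,monitor.get_obs()['joint_pos'].round(2))
for el in (75,80,85,95,100,105,110): print(el,*rel(*f(el),p,R))
E
```

```text
[0.5931509  0.04880529 0.1034865 ] [0.07 0.55 0.21 1.31 0.02 0.25]
75 [-0.14  0.18  0.27] [-0.003 -0.126  0.001]
80 [-0.4   0.18  0.12] [-0.003 -0.065  0.001]
85 [-0.68  0.18  0.01] [-0.003 -0.003  0.001]
95 [-1.25  0.18 -0.13] [-0.003  0.12   0.001]
100 [-1.55  0.18 -0.15] [-0.003  0.182  0.001]
105 [-1.84  0.18 -0.13] [-0.003  0.243  0.001]
110 [-2.13  0.18 -0.08] [-0.003  0.305  0.001]
```

Emit:
arm_command(
  increments=[
    {"dx": -0.4, "dy": 0, "dz": -0.1, "wx": 0, "wy": 0.06, "wz": 0, "grip": 1},
    {"dx": -0.8, "dy": 0, "dz": -0.2, "wx": 0, "wy": 0.12, "wz": 0, "grip": 1},
    {"dx": -1.2, "dy": 0, "dz": -0.3, "wx": 0, "wy": 0.18, "wz": 0, "grip": 1},
    {"dx": -1.4, "dy": 0, "dz": -0.3, "wx": 0, "wy": 0.22, "wz": 0, "grip": 1},
    {"dx": -1.4, "dy": 0, "dz": -0.3, "wx": 0, "wy": 0.22, "wz": 0, "grip": 1},
  ],
)

```text
clock: 10.6
eef_pos: [0.6082, 0.0461, 0.105]
tool_rot: [0.088, 0.985, 0.012, -0.148]
ft_force: [-6.5, -4.8, 11.3]
grip_width: 0.0147
grasp_force: 67.8
```

```bash
cat > lev.py <<'E'
from h import *
p,R=st(); f=lambda el:tcp(hand(el),45+(el-15)*60/85.)
for el in (95,105): print(el,*rel(*f(el),p,R))
k=np.array([*box(0,.045),0]); a=np.radians(YAW); X=np.array([np.cos(a),np.sin(a),0]); Y=np.array([-np.sin(a),np.cos(a),0])
im,d,c=snap('scene'); P=cloud(c,d)
s=P[150:245,330:390].reshape(-1,3); q=s-k; m=(abs(q@Y)<.008)&(q[:,2]>.1)&(q[:,2]<.125)&(abs(q@X)<.05); q=q[m]
print('lever x,z',np.round(np.c_[q@X,q@Y,q[:,2]],3))
E
python3 lev.py
```

```text
95 [0.22 0.18 0.19] [-0.003 -0.098  0.001]
105 [-0.35  0.18  0.07] [-0.003  0.025  0.   ]
lever x,z [[ 0.007 -0.002  0.123]
 [ 0.007  0.002  0.121]
 [ 0.005 -0.007  0.12 ]
 [ 0.009 -0.008  0.124]
 [ 0.007 -0.002  0.119]
 [ 0.009  0.001  0.119]
 [ 0.004 -0.006  0.114]
 [ 0.007 -0.005  0.116]
 [ 0.008 -0.002  0.116]
 [ 0.004 -0.006  0.11 ]
 [ 0.006 -0.004  0.111]
 [ 0.005  0.001  0.107]
 [ 0.002 -0.008  0.105]
 [ 0.005 -0.007  0.107]
 [ 0.004 -0.002  0.104]
 [ 0.006  0.     0.104]
 [ 0.002 -0.008  0.101]
 [ 0.004 -0.005  0.101]
 [ 0.005 -0.002  0.101]]
```

The lever is about 10° past vertical. A little more, then open slowly.

Emit:
arm_command(
  increments=[
    {"dx": -0.2, "dy": 0, "dz": -0.1, "wx": 0, "wy": 0, "wz": 0, "grip": 1},
    {"dx": -0.4, "dy": 0, "dz": -0.1, "wx": 0, "wy": 0, "wz": 0, "grip": 1},
    {"dx": -0.4, "dy": 0, "dz": -0.1, "wx": 0, "wy": 0, "wz": 0, "grip": 1},
    {"dx": -0.4, "dy": 0, "dz": -0.1, "wx": 0, "wy": 0, "wz": 0, "grip": 4},
    {"dx": -0.4, "dy": 0, "dz": -0.1, "wx": 0, "wy": 0, "wz": 0, "grip": 4},
    {"dx": -0.4, "dy": 0, "dz": -0.1, "wx": 0, "wy": 0, "wz": 0, "grip": 4},
    {"dx": -0.4, "dy": 0, "dz": -0.1, "wx": 0, "wy": 0, "wz": 0, "grip": 4},
  ],
)

```text
clock: 11.35
eef_pos: [0.614, 0.0467, 0.1028]
tool_rot: [0.088, 0.985, 0.012, -0.145]
ft_force: [-0.2, 0.0, -0.0]
grip_width: 0.04
grasp_force: 0.0
```

```bash
python3 lev.py | awk 'NR<6||NR>15'; python3 -c "
from h import *
print(st()[1].as_matrix().round(2),monitor.get_obs()['joint_pos'].round(2))"
```

```text
95 [0.82 0.02 0.15] [-0.002 -0.093  0.002]
105 [0.25 0.02 0.03] [-0.002  0.031  0.002]
lever x,z [[ 0.01  -0.005  0.123]
 [ 0.012 -0.002  0.123]
 [ 0.008 -0.006  0.118]
 [ 0.007 -0.008  0.106]
 [ 0.008 -0.005  0.105]
 [ 0.006 -0.007  0.1  ]]
[[-0.94  0.18 -0.28]
 [ 0.17  0.98  0.05]
 [ 0.29 -0.   -0.96]] [0.04 0.8  0.61 1.67 0.06 0.21]
```

Emit:
arm_command(
  increments=[
    {"dx": 0, "dy": 0, "dz": -2, "wx": 0, "wy": 0, "wz": 0, "grip": 4},
    {"dx": 0, "dy": 0, "dz": -6, "wx": 0, "wy": 0, "wz": 0, "grip": 4},
    {"dx": 0, "dy": 0, "dz": -10, "wx": 0, "wy": 0, "wz": 0, "grip": 4},
    {"dx": 0, "dy": 0, "dz": -11, "wx": 0, "wy": 0, "wz": 0, "grip": 4},
    {"dx": 0, "dy": 0, "dz": -11, "wx": 0, "wy": 0, "wz": 0, "grip": 4},
  ],
)

```text
clock: 11.9
eef_pos: [0.6468, 0.0409, 0.2101]
tool_rot: [0.088, 0.986, 0.012, -0.143]
ft_force: [0.4, 0.1, -0.9]
grip_width: 0.0401
grasp_force: 0.0
```

```bash
python3 - <<'E'
from h import *
p,R=st(); print(p); print('to tally',rel([.406,-.348,.2],frame(169.7),p,R))
k=np.array([*box(0,.045),0]); a=np.radians(YAW); X=np.array([np.cos(a),np.sin(a),0]); Y=np.array([-np.sin(a),np.cos(a),0])
im,d,c=snap('scene'); P=cloud(c,d)
s=P[180:235,340:400].reshape(-1,3); q=s-k; q=q[(abs(q@Y)<.012)&(q[:,2]>.1)&(q[:,2]<.18)&(abs(q@X)<.1)]
q=q[np.argsort(-q[:,2])]; print('lever x,z',np.round(np.c_[q@X,q[:,2]],3)[::6])
save('pics/s5.png',cv2.resize(im[100:270,270:420],None,fx=3.5,fy=3.5,interpolation=2))
E
```

```text
[0.6468142  0.04093582 0.21009419]
to tally (array([ 15.85, -42.53,   5.77]), array([-0.001, -0.288,  0.002]))
lever x,z [[0.018 0.172]
 [0.015 0.17 ]
 [0.025 0.169]
 [0.019 0.168]
 [0.025 0.163]
 [0.012 0.159]
 [0.021 0.154]
 [0.019 0.148]
 [0.019 0.143]
 [0.012 0.134]
 [0.012 0.126]
 [0.006 0.117]
 [0.009 0.108]
 [0.008 0.105]]
```

View pics/s5.png

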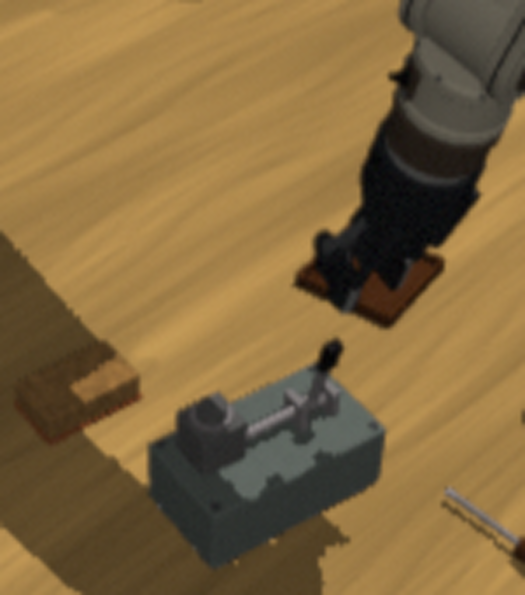

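The lever at crop (328,350) is upright and leaning back on its stop, and the gripper is clear of it. On to the tally.

Emit:
arm_command(
  increments=[
    {"dx": 1.5, "dy": -4, "dz": 0.5, "wx": 0, "wy": -0.05, "wz": 0, "grip": 4},
    {"dx": 3, "dy": -8, "dz": 1, "wx": 0, "wy": -0.1, "wz": 0, "grip": 4},
    {"dx": 4.8, "dy": -12.8, "dz": 1.7, "wx": 0, "wy": -0.15, "wz": 0, "grip": 4},
    {"dx": 6.5, "dy": -17.5, "dz": 2.3, "wx": 0, "wy": -0.2, "wz": 0, "grip": 4},
    {"dx": 8.2, "dy": -22, "dz": 3, "wx": 0, "wy": -0.25, "wz": 0, "grip": 4},
    {"dx": 9.8, "dy": -26.5, "dz": 3.6, "wx": 0, "wy": -0.288, "wz": 0, "grip": 4},
    {"dx": 11.5, "dy": -31, "dz": 4.2, "wx": 0, "wy": -0.288, "wz": 0, "grip": 4},
    {"dx": 13.2, "dy": -35.5, "dz": 4.8, "wx": 0, "wy": -0.288, "wz": 0, "grip": 4},
    {"dx": 15, "dy": -40, "dz": 5.4, "wx": 0, "wy": -0.288, "wz": 0, "grip": 4},
    {"dx": 15.85, "dy": -42.5, "dz": 5.8, "wx": 0, "wy": -0.288, "wz": 0, "grip": 4},
  ],
)

```text
clock: 12.95
eef_pos: [0.4006, -0.349, 0.1975]
tool_rot: [0.09, 0.996, -0.0, -0.004]
ft_force: [1.0, 0.0, 0.3]
grip_width: 0.0402
grasp_force: 0.0
```

Emit:
arm_command(
  increments=[
    {"dx": 0, "dy": 0, "dz": 0, "wx": 0, "wy": 0, "wz": 0, "grip": 4},
    {"dx": 0, "dy": 0, "dz": 0, "wx": 0, "wy": 0, "wz": 0, "grip": 4},
  ],
)

```text
clock: 13.15
eef_pos: [0.4028, -0.347, 0.1976]
tool_rot: [0.089, 0.996, 0.001, -0.004]
ft_force: [0.2, 0.1, -1.3]
grip_width: 0.0399
grasp_force: 0.0
```

```bash
python3 - <<'E'
from h import *
p,R=st(); print(p,monitor.get_obs()['joint_pos'].round(2))
im,d,c=snap('wrist'); P=cloud(c,d); save('pics/w1.png',im)
z=P[...,2]; xy=np.hypot(P[...,0]-.405,P[...,1]+.348)
m=((z>.03)&(z<.06)&(d>0)).astype(np.uint8); n,l,s,cc=cv2.connectedComponentsWithStats(m)
for i in range(1,n):
    if s[i,4]>60: t=P[l==i]; t2=t[t[:,2]>.046]; print('grip px',cc[i].round(),s[i,4],t.mean(0).round(4),'top',t2.mean(0).round(4),len(t2))
b=P[(z>.011)&(z<.02)&(xy<.035)]; (x,y),r=cv2.minEnclosingCircle((b[:,:2]*1000).astype(np.float32)); print('base',x,y,r,len(b),b[:,:2].mean(0))
print('to tally at z .2',rel([.406,-.348,.2],frame(169.7),p,R))
E
```

```text
[ 0.40283412 -0.34698476  0.19762424] [-0.71  0.31  0.09  1.36 -0.   -0.53]
grip px [600. 125.] 4583 [ 0.4068 -0.0595  0.0322] top [nan nan nan] 0
grip px [317. 176.] 244 [ 0.4039 -0.3505  0.0482] top [ 0.405  -0.3508  0.0509] 193
grip px [ 31. 304.] 6634 [ 0.5056 -0.7219  0.0325] top [ 0.5024 -0.7326  0.0521] 354
grip px [339. 235.] 250 [ 0.474  -0.3384  0.0463] top [ 0.4756 -0.3385  0.0507] 165
grip px [584. 272.] 2510 [ 0.5685 -0.0747  0.0454] top [ 0.5688 -0.0755  0.053 ] 1231
grip px [569. 386.] 106 [ 0.7458 -0.0759  0.0388] top [ 0.7481 -0.0762  0.0468] 1
base 405.63067626953125 -350.8603515625 21.024019241333008 806 [ 0.40291385 -0.35026328]
to tally at z .2 (array([-0.33, -0.04, -0.24]), array([ 0.   , -0.008,  0.001]))<stdin>:7: RuntimeWarning: Mean of empty slice.
  ret = um.true_divide(
```

View pics/w1.png

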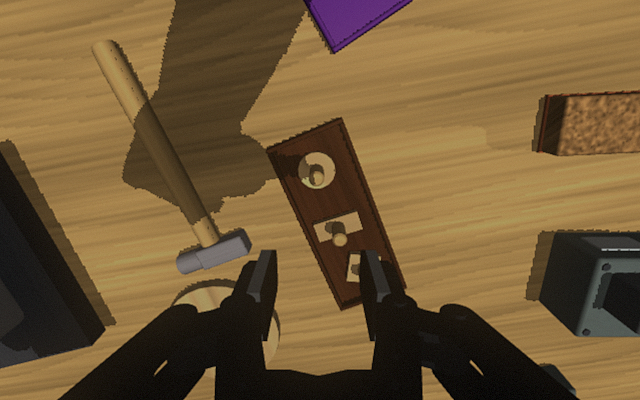

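The wrist view shows the round-based tally at (317,170), bar at (340,230), square at (355,265). Base circle fits r = 21.0 mm at (0.4056, −0.3509), which matches 42 mm. Descend and grasp.

Emit:
arm_command(
  increments=[
    {"dx": -0.33, "dy": -0.34, "dz": 4, "wx": 0, "wy": -0.008, "wz": 0, "grip": 4},
    {"dx": -0.33, "dy": -0.34, "dz": 8, "wx": 0, "wy": -0.008, "wz": 0, "grip": 4},
    {"dx": -0.33, "dy": -0.34, "dz": 12, "wx": 0, "wy": -0.008, "wz": 0, "grip": 4},
    {"dx": -0.33, "dy": -0.34, "dz": 14, "wx": 0, "wy": -0.008, "wz": 0, "grip": 4},
    {"dx": -0.33, "dy": -0.34, "dz": 14, "wx": 0, "wy": -0.008, "wz": 0, "grip": 4},
    {"dx": -0.33, "dy": -0.34, "dz": 14, "wx": 0, "wy": -0.008, "wz": 0, "grip": 4},
  ],
)

```text
clock: 13.8
eef_pos: [0.4068, -0.3506, 0.0593]
tool_rot: [0.087, 0.996, -0.001, 0.001]
ft_force: [0.4, -0.0, 0.1]
grip_width: 0.04
grasp_force: 0.0
```

```bash
python3 - <<'E'
from h import *
p,R=st(); print(p); print('to grasp',rel([.4055,-.351,-.012],frame(169.7),p,R))
E
```

```text
[ 0.40680688 -0.35059057  0.05933464]
to grasp (array([ 0.14, -0.05,  7.13]), array([-0.001,  0.002,  0.005]))
```

Emit:
arm_command(
  increments=[
    {"dx": 0.14, "dy": -0.05, "dz": 3, "wx": 0, "wy": 0, "wz": 0, "grip": 4},
    {"dx": 0.14, "dy": -0.05, "dz": 5.5, "wx": 0, "wy": 0, "wz": 0, "grip": 4},
    {"dx": 0.14, "dy": -0.05, "dz": 7.0, "wx": 0, "wy": 0, "wz": 0, "grip": 4},
    {"dx": 0.14, "dy": -0.05, "dz": 7.1, "wx": 0, "wy": 0, "wz": 0, "grip": 4},
    {"dx": 0.14, "dy": -0.05, "dz": 7.1, "wx": 0, "wy": 0, "wz": 0, "grip": 4},
  ],
)

```text
clock: 14.3
eef_pos: [0.4062, -0.3528, -0.0102]
tool_rot: [0.088, 0.996, -0.002, 0.002]
ft_force: [-0.0, 0.3, 0.4]
grip_width: 0.0399
grasp_force: 0.0
```

Emit:
arm_command(
  increments=[
    {"dx": 0, "dy": 0, "dz": 0, "wx": 0, "wy": 0, "wz": 0, "grip": 2.5},
    {"dx": 0, "dy": 0, "dz": 0, "wx": 0, "wy": 0, "wz": 0, "grip": 1},
    {"dx": 0, "dy": 0, "dz": 0, "wx": 0, "wy": 0, "wz": 0, "grip": 1},
    {"dx": 0, "dy": 0, "dz": 0, "wx": 0, "wy": 0, "wz": 0, "grip": 1},
    {"dx": 0, "dy": 0, "dz": 0, "wx": 0, "wy": 0, "wz": 0, "grip": 1},
  ],
)

```text
clock: 14.8
eef_pos: [0.4064, -0.3532, -0.0098]
tool_rot: [0.089, 0.996, -0.002, 0.003]
ft_force: [-0.6, 0.6, 6.7]
grip_width: 0.014
grasp_force: 58.7
```

Emit:
arm_command(
  increments=[
    {"dx": 0, "dy": 0, "dz": -1, "wx": 0, "wy": 0, "wz": 0, "grip": 1},
    {"dx": 0, "dy": 0, "dz": -4, "wx": 0, "wy": 0, "wz": 0, "grip": 1},
    {"dx": 0, "dy": 0, "dz": -8, "wx": 0, "wy": 0, "wz": 0, "grip": 1},
    {"dx": 0, "dy": 0, "dz": -12, "wx": 0, "wy": 0, "wz": 0, "grip": 1},
    {"dx": 0, "dy": 0, "dz": -13, "wx": 0, "wy": 0, "wz": 0, "grip": 1},
    {"dx": 0, "dy": 0, "dz": -13, "wx": 0, "wy": 0, "wz": 0, "grip": 1},
  ],
)

```text
clock: 15.4
eef_pos: [0.4058, -0.3531, 0.121]
tool_rot: [0.089, 0.996, -0.003, 0.004]
ft_force: [-0.5, -0.2, -1.0]
grip_width: 0.0142
grasp_force: 58.6
```

```bash
python3 - <<'E'
from h import *
o=monitor.get_obs(); p,R=st(); print(p,o['grip_width'],o['grasp_force']); print('to tested',rel([.4805,.278,.12],frame(169.7),p,R))
im,d,c=snap('wrist'); P=cloud(c,d); s=R.inv().apply(P.reshape(-1,3)-p); k=(abs(s[:,0])<.03)&(abs(s[:,1])<.03)&(s[:,2]<.01)&(s[:,2]>-.06)
print('held, tool frame',s[k].mean(0),s[k].min(0),s[k].max(0),k.sum())
im,d,c=snap('top'); P=cloud(c,d); m=(P[...,2]>.03)&(P[...,2]<.06); m[:165]=m[245:]=0; m[:,:370]=m[:,425:]=0
n,l=cv2.connectedComponents(m.astype(np.uint8)); print([(P[l==i].mean(0).round(3),int((l==i).sum())) for i in range(1,n)])
E
```

```text
[ 0.40583986 -0.35312645  0.12103042] 0.01420843710306041 58.58432878259464
to tested (array([ 3.79, 63.44, -0.22]), array([-0.005,  0.008,  0.002]))
held, tool frame [ 0.01052417 -0.00145755 -0.03797541] [-0.0099258  -0.02234884 -0.05999848] [ 0.02201     0.01928099 -0.01475392] 5392
[(array([ 0.629, -0.44 ,  0.031]), 1), (array([ 0.538, -0.312,  0.049]), 20), (array([ 0.477, -0.334,  0.046]), 18)]
```

Emit:
arm_command(
  increments=[
    {"dx": 0.2, "dy": 3, "dz": 0, "wx": 0, "wy": 0, "wz": 0, "grip": 1},
    {"dx": 0.5, "dy": 7.5, "dz": 0, "wx": 0, "wy": 0, "wz": 0, "grip": 1},
    {"dx": 0.8, "dy": 12, "dz": 0, "wx": 0, "wy": 0, "wz": 0, "grip": 1},
    {"dx": 1, "dy": 16.5, "dz": 0, "wx": 0, "wy": 0, "wz": 0, "grip": 1},
    {"dx": 1.3, "dy": 21, "dz": 0, "wx": 0, "wy": 0, "wz": 0, "grip": 1},
    {"dx": 1.6, "dy": 25.5, "dz": 0, "wx": 0, "wy": 0, "wz": 0, "grip": 1},
    {"dx": 1.8, "dy": 30, "dz": 0, "wx": 0, "wy": 0, "wz": 0, "grip": 1},
    {"dx": 2.1, "dy": 34.5, "dz": 0, "wx": 0, "wy": 0, "wz": 0, "grip": 1},
    {"dx": 2.4, "dy": 39, "dz": 0, "wx": 0, "wy": 0, "wz": 0, "grip": 1},
    {"dx": 2.6, "dy": 43.5, "dz": 0, "wx": 0, "wy": 0, "wz": 0, "grip": 1},
  ],
)

```text
clock: 16.5
eef_pos: [0.4537, 0.0823, 0.1153]
tool_rot: [0.089, 0.996, -0.002, -0.001]
ft_force: [1.5, 0.7, -1.5]
grip_width: 0.0141
grasp_force: 58.7
```

Emit:
arm_command(
  increments=[
    {"dx": 0.2, "dy": 4, "dz": 0, "wx": 0, "wy": 0, "wz": 0, "grip": 1},
    {"dx": 0.5, "dy": 8, "dz": 0, "wx": 0, "wy": 0, "wz": 0, "grip": 1},
    {"dx": 0.8, "dy": 12, "dz": 0, "wx": 0, "wy": 0, "wz": 0, "grip": 1},
    {"dx": 1, "dy": 15, "dz": 0, "wx": 0, "wy": 0, "wz": 0, "grip": 1},
    {"dx": 1.2, "dy": 18, "dz": 0, "wx": 0, "wy": 0, "wz": 0, "grip": 1},
    {"dx": 1.2, "dy": 19.9, "dz": 0, "wx": 0, "wy": 0, "wz": 0, "grip": 1},
    {"dx": 1.2, "dy": 19.9, "dz": 0, "wx": 0, "wy": 0, "wz": 0, "grip": 1},
    {"dx": 1.2, "dy": 19.9, "dz": 0, "wx": 0, "wy": 0, "wz": 0, "grip": 1},
  ],
)

```text
clock: 17.3
eef_pos: [0.4775, 0.278, 0.1148]
tool_rot: [0.088, 0.996, -0.003, -0.0]
ft_force: [0.5, -1.1, -0.6]
grip_width: 0.0144
grasp_force: 58.7
```

```bash
python3 - <<'E'
from h import *
o=monitor.get_obs(); p,R=st(); print(p,o['grip_width'],o['grasp_force']); print('to tested',rel([.4805,.278,-.0085],frame(169.7),p,R))
im,d,c=snap('wrist'); P=cloud(c,d)
hsv=cv2.cvtColor(im,cv2.COLOR_RGB2HSV); x=P[(P[...,2]>.011)&(P[...,2]<.02)&(np.hypot(P[...,0]-.48,P[...,1]-.278)<.1)]
print('tray rim (partial)',len(x),cv2.minAreaRect((x[:,:2]*1000).astype(np.float32)) if len(x) else '')
E
```

```text
[0.47748335 0.27804205 0.114761  ] 0.01444264627422787 58.69773454830465
to tested (array([-0.3 ,  0.11, 12.33]), array([-0.005, -0.001,  0.003]))
tray rim (partial) 2490 ((479.8345947265625, 280.2784118652344), (110.09736633300781, 110.18122863769531), 9.766560554504395)
```

Emit:
arm_command(
  increments=[
    {"dx": -0.25, "dy": 0.25, "dz": 3, "wx": 0, "wy": 0, "wz": 0, "grip": 1},
    {"dx": -0.25, "dy": 0.25, "dz": 7, "wx": 0, "wy": 0, "wz": 0, "grip": 1},
    {"dx": -0.25, "dy": 0.25, "dz": 10, "wx": 0, "wy": 0, "wz": 0, "grip": 1},
    {"dx": -0.25, "dy": 0.25, "dz": 11.2, "wx": 0, "wy": 0, "wz": 0, "grip": 1},
    {"dx": -0.25, "dy": 0.25, "dz": 11.8, "wx": 0, "wy": 0, "wz": 0, "grip": 1},
    {"dx": -0.25, "dy": 0.25, "dz": 12.1, "wx": 0, "wy": 0, "wz": 0, "grip": 1},
    {"dx": -0.25, "dy": 0.25, "dz": 12.1, "wx": 0, "wy": 0, "wz": 0, "grip": 1},
  ],
)

```text
clock: 18.05
eef_pos: [0.4832, 0.2809, -0.0029]
tool_rot: [0.089, 0.996, -0.0, 0.002]
ft_force: [-0.5, 0.5, -0.4]
grip_width: 0.014
grasp_force: 58.7
```

Emit:
arm_command(
  increments=[
    {"dx": 0, "dy": 0, "dz": 0.3, "wx": 0, "wy": 0, "wz": 0, "grip": 1},
    {"dx": 0, "dy": 0, "dz": 0.6, "wx": 0, "wy": 0, "wz": 0, "grip": 1},
    {"dx": 0, "dy": 0, "dz": 0.6, "wx": 0, "wy": 0, "wz": 0, "grip": 1},
  ],
)

```text
clock: 18.35
eef_pos: [0.4825, 0.2808, -0.0097]
tool_rot: [0.089, 0.996, -0.001, 0.002]
ft_force: [0.2, -0.0, -0.5]
grip_width: 0.0145
grasp_force: 58.7
```

Emit:
arm_command(
  increments=[
    {"dx": 0, "dy": 0, "dz": 0.1, "wx": 0, "wy": 0, "wz": 0, "grip": 1},
    {"dx": 0, "dy": 0, "dz": 0.1, "wx": 0, "wy": 0, "wz": 0, "grip": 1},
  ],
)

```text
clock: 18.55
eef_pos: [0.4824, 0.2808, -0.0098]
tool_rot: [0.088, 0.996, -0.001, 0.002]
ft_force: [-2.2, -0.7, 6.1]
grip_width: 0.0142
grasp_force: 59.5
```

Contact with the tray floor. Release, rise and move clear.

Emit:
arm_command(
  increments=[
    {"dx": 0, "dy": 0, "dz": 0, "wx": 0, "wy": 0, "wz": 0, "grip": 2.5},
    {"dx": 0, "dy": 0, "dz": 0, "wx": 0, "wy": 0, "wz": 0, "grip": 4},
    {"dx": 0, "dy": 0, "dz": 0, "wx": 0, "wy": 0, "wz": 0, "grip": 4},
    {"dx": 0, "dy": 0, "dz": -1, "wx": 0, "wy": 0, "wz": 0, "grip": 4},
    {"dx": 0, "dy": 0, "dz": -4, "wx": 0, "wy": 0, "wz": 0, "grip": 4},
    {"dx": 0, "dy": 0, "dz": -8, "wx": 0, "wy": 0, "wz": 0, "grip": 4},
    {"dx": 0, "dy": 0, "dz": -12, "wx": 0, "wy": 0, "wz": 0, "grip": 4},
    {"dx": 0, "dy": 0, "dz": -16, "wx": 0, "wy": 0, "wz": 0, "grip": 4},
    {"dx": 3, "dy": 0, "dz": -18, "wx": 0, "wy": 0, "wz": 0, "grip": 4},
    {"dx": 3, "dy": 0, "dz": -18, "wx": 0, "wy": 0, "wz": 0, "grip": 4},
  ],
)

```text
clock: 19.55
eef_pos: [0.4521, 0.2879, 0.1738]
tool_rot: [0.088, 0.996, 0.001, 0.004]
ft_force: [0.4, -0.1, 0.2]
grip_width: 0.0399
grasp_force: 0.0
```

```bash
python3 - <<'E'
from h import *
im,d,c=snap('wrist'); P=cloud(c,d); z=P[...,2]; r=np.hypot(P[...,0]-.481,P[...,1]-.28)
b=P[(z>.011)&(z<.02)&(r<.032)]; print('base',cv2.minEnclosingCircle((b[:,:2]*1000).astype(np.float32)),'top',P[(z>.045)&(z<.06)&(r<.03)].mean(0))
s,ds,cs=snap('scene')
o=np.zeros((400,800,3),np.uint8); o[:,:400]=cv2.resize(im[0:400,120:520],(400,400)); o[:,400:]=cv2.resize(s[140:300,180:400],(400,291),interpolation=2)[:400].copy() if 0 else cv2.copyMakeBorder(cv2.resize(s[140:300,180:400],(400,291),interpolation=2),0,109,0,0,0)
save('pics/fin.png',o)
E
```

```text
base ((481.07769775390625, 279.63275146484375), 20.914892196655273) top [0.48013048 0.28000525 0.05054796]
```

View pics/fin.png

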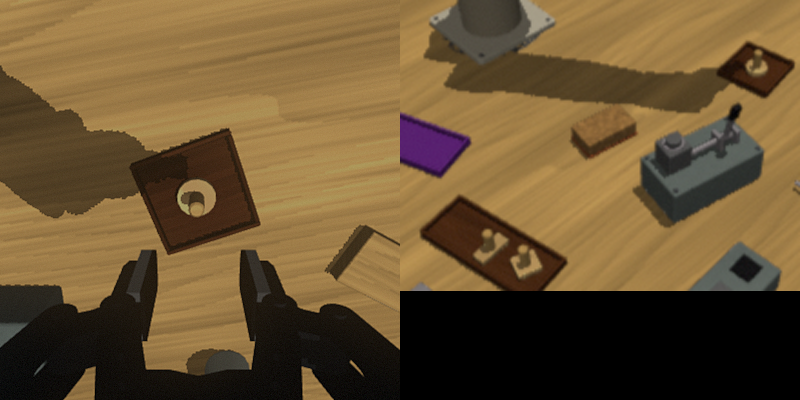

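The round tally stands flat in the centre of the tested tray (left view, (197,197)). The lever is set (right view, (735,115)), and the bar and square tallies are still in the due tray.

```bash
python3 -c "
from workcell import job
print(job.job_done())"
```

```text
the job is handed in; nothing more can be done
None
```

The job is handed in at about 20 s on the clock: the test button tripped the lever, the lever is reset leaning back on its stop, and the round tally stands flat in the tested tray.

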